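# Offer up the socket flange over the registered lamp foot

## Robot

A 6-joint arm with a two-finger parallel gripper is mounted at the origin on the work surface. World frame = base frame: x ahead of the robot, y to its left, z up, the work surface at z = 0. Lengths are in m, angles in rad, forces in N, time in s.
With the tool pointing down it reaches from about 0.425 to 1.125 m from the base axis. Payload 14.9 kg.
Tool frame: the origin (TCP) lies at the very end of the fingers, on their centre line; the grasp point (between the pads) lies 19 mm behind it; z points along the fingers, y is the line along which they close (so a half turn about z gives the same grasp; the last joint's range is limited). The gripper opens to 91 mm and grips with 3 to 60 N. Pads are 32 mm wide; open, the fingers measure 118 mm over their backs; the gripper's body (76 mm by 178 mm) begins 60 mm behind the grasp point.
Start: joints at [-1.213, 0.379, 1.734, -0, 1.028, -0.033], TCP at [0.267, -0.647, 0.214] pointing down, gripper open.
Joint ranges: [-2.77, 2.77], [-0.74, 2.19], [0, 2.66], [-1.06, 4.2], [0.31, 2.87], [-3.08, 3.08]. Speed limits (rad/s): [1.89, 1.89, 2.39, 3.14, 3.14, 3.14].

## Interface

Orientations are given as a unit quaternion [w, x, y, z].
In Python, from cell import r, fingers, solver, get_state, imaging, order gives the robot as it stands. Calls block until the motion is done:
- r.move_pose(position, orientation): joint-space move of the TCP to a pose.
- r.movel(position, frame=None, speed=0.15, contact_N=None): straight line of the TCP; frame=None keeps the orientation; speed is the mean speed in m/s. With contact_N (N) it stops when the force on the tool has changed by that much, and returns True; else False.
- r.movej(angles): joint-space move.
- fingers.gripper_open() and fingers.close_gripper(grasp_force=None): open the fingers fully, or close them until they stop; grasp_force is the grip in N (None keeps the last).
- r.dwell(seconds).
- solver.ik(position, orientation): joint angles nearest the present ones, or None.
- get_state(): the state.
- imaging.capture(name): name is "scene" or "side" or "wrist"; returns the picture (400x640x3 uint8, red, green, blue); there is no depth.
- imaging.camera_params(name): a dict with "K" (3x3 intrinsics, pixels), "rvec" (rotation vector, rad) and "tvec" (3), from world to camera coordinates, as OpenCV has them; the wrist camera has in their place "tool_from_camera" (4x4, takes a point from camera to tool coordinates, whose origin is the TCP and whose axes are the flange's). Camera axes: x right, y down, z forward; pixel columns grow to the right and rows downward; lengths in m; the calibration is good to about 2 mm. The wrist camera is an equidistant fisheye: a pixel r from the principal point sees the ray r / f radians off the axis. A picture is of the moment at which its call begins: read the wrist's pose just before it. camera_params takes no time and is no camera call.
A pose or a line that the arm cannot do raises r.MotionError and nothing moves.
- order.sign_off(): hands the job in; it is judged then, once.
Trained networks look in the newest picture that a camera, given by its name, has taken for a name from the list of things; names that differ only in an ending like _2 or _b are one class to them, and where a whole thing is asked for, a point or a joint stands for the part that bears it (a point fixed in the world has none). Each returns a list of dicts, best first, with "score" (0 to 1); they miss things now and then, are a little off and sometimes report something else, mostly with a low value. They report only what shows in the picture. A call takes as long as a camera call.
- imaging.boxes_of(camera, thing): "at" ([column, row] in pixels, amid what is visible of it).
- imaging.landmark_of(camera, thing): "at" ([column, row] in pixels: a listed point, or the origin of a listed thing).
The state is a dict: "t": time; "joint_positions": joint angles; "qvel": joint speeds; "joint_efforts": joint torques, N m; "position": TCP position; "tcp_rot": TCP orientation; "wrist_force": force on the tool from outside, world axes, zero at the start; "ft_torque": the same for the moment, N m; "width": finger opening in m; "grasp_force": force on a finger pad.
Only numpy, scipy, OpenCV 4.12 (cv2) and the standard library are available. Lean on these libraries where they do the work, as an engineer would, in place of code of your own. Each camera call takes 0.05 s, during which the arm holds its last target. There are 200 camera calls.

## Task

On the painter's table, push the wooden desk-lamp foot home into the corner of the L-shaped aluminium stop, so that two of its sides sit flush against both bars. Then lift the steel mounting flange by its square socket and finish holding it still and level about two centimetres above the foot, never touching it, with its four holes centred over the four threaded holes, so that a colleague can start the screws: keep gripping it at the end and do not put it down. Leave the dish, the paperweight and the ink jar where they are.

Things in the scene. Friction and masses are not known exactly. Their poses are not given: they have to be found in the camera images.
- stop: L-shaped aluminium corner stop fixed to the table, bars 20 mm thick, 24 mm high. Origin: inner corner at table height. Inner faces: x = 0 (bar on the +x side, y from -160 to 20 mm) and y = 0 (bar on the +y side, x from -150 to 0 mm); the foot belongs in the quarter x < 0, y < 0. Its +x points away from the robot, within 0.2 rad.
- foot: loose lamp foot: dark wood block 110 (x) by 150 (y) by 34 mm high, topped by a steel plate 80 x 120 x 6 mm, so 40 mm high; 0.5 to 0.9 kg. Origin: centre of its underside, z up. Home, its +x and +y sides touch the bars and its origin is at x = -55, y = -75 mm in the stop's frame, axes parallel. It starts 18 to 45 mm short of both bars, turned up to 0.15 rad.
- foot_top (a point): centre of the top face of the foot's steel plate, 40 mm above the foot's origin, axes as the foot's. The plate has four threaded holes of 8 mm diameter at x = +-26, y = +-45 mm.
- foot_hole_a (a point): mouth of the foot's threaded hole at x = +26, y = +45, z = 40 mm in the foot's frame.
- foot_hole_c (a point): mouth of the foot's threaded hole at x = -26, y = -45, z = 40 mm in the foot's frame (the other corner of the diagonal from hole a).
- flange: loose steel flange lying flat: plate 80 (x) by 120 (y) by 6 mm, four through holes of 14 mm at x = +-26, y = +-45 mm; in its middle an upright square tube (the socket, to grip) 30 x 30 mm outside, sides along x and y, 6 to 62 mm above the underside. 0.35 to 0.6 kg. Origin: centre of the underside, z up. It looks the same after half a turn; either way round will do.
- flange_hole_a (a point): the flange's hole at x = +26, y = +45 mm, at the underside.
- flange_hole_c (a point): the flange's hole at x = -26, y = -45 mm, at the underside (the other corner of the diagonal from hole a).
- dish: small white porcelain dish, 100 mm across, 22 mm high; bystander. Origin: centre of its underside.
- paperweight: dark wooden paperweight bar 200 x 32 x 22 mm, lying along its x; bystander. Origin: centre of its underside.
- ink_jar: glass ink jar, 60 mm across, 85 mm high, black cap; bystander. Origin: centre of its underside.

How it is judged:
On the way, in this order (a step that is already met when the one before it is completed fails the run):
1. the foot is pushed home against both bars of the stop (x of foot in the frame of stop above -0.0585 m and y of foot in the frame of stop above -0.0785 m and angle between the x axis of foot and the x axis of stop, either way round below 0.035 rad and height (world z) of foot below 0.006 m and angle between foot's own z axis and vertical below 0.05 rad), for 0.3 s.
2. the flange is lifted clear of the table in the gripper (height (world z) of flange above 0.03 m and contact force between flange and the fingers above 2 N), for 0.2 s.
At the end, for the whole second after the job is handed in: Foot against both bars (3.5 mm, 2 degrees, flat). Flange held by the gripper alone, still, level (4.5 degrees), underside 8 to 35 mm above the foot's top, each hole within 4 mm sideways of a threaded hole; it touches neither foot nor stop, and the fingers do not touch the foot (all of step 1 and ((horizontal distance between flange_hole_a and foot_hole_a below 0.004 m and horizontal distance between flange_hole_c and foot_hole_c below 0.004 m) or (horizontal distance between flange_hole_a and foot_hole_c below 0.004 m and horizontal distance between flange_hole_c and foot_hole_a below 0.004 m)) and z of flange in the frame of foot_top between 0.008 and 0.035 m and angle between flange's own z axis and vertical below 0.08 rad and contact force between flange and the fingers above 2 N and contact force between flange and foot below 0.3 N and contact force between flange and stop below 0.3 N and linear speed of each of flange, foot below 0.02 m/s and angular speed of flange below 0.1 rad/s and contact force between foot and the fingers below 0.5 N); the arm keeps its last pose, push and grip.
It fails at once if the flange touches the foot (contact force between flange and foot above 1 N).
It fails at once if the dish is disturbed (moved over 20 mm) (distance of dish from where it was at the start of the episode above 0.02 m).
It fails at once if the paperweight is disturbed (moved over 20 mm) (distance of paperweight from where it was at the start of the episode above 0.02 m).
It fails at once if the ink jar is disturbed (moved over 20 mm) (distance of ink_jar from where it was at the start of the episode above 0.02 m).
It also fails if it takes over 64 s, if anything falls off the work surface, if the arm or the gripper's body presses on something with over 40 N, if the wrist force passes 120 N, or if a joint passes its speed limit or range.

## Working session

There is one attempt and no reset: what is moved stays moved. The work goes in short steps, each a Python script; the robot and the scene stay as the last script left them, time stands still between calls to the robot, and variables do not carry over. Pictures are saved under pics/ and viewed, at most 10 in all, crops included, and the job is handed in when it is done.

```bash
ls; mkdir -p pics
python3 - <<'E'
from cell import *
import cv2,numpy as np
for c in ["scene","side","wrist"]:
    im=imaging.capture(c); cv2.imwrite(f"pics/{c}0.png",im[:,:,::-1])
    p=imaging.camera_params(c); print(c,{k:np.round(v,4).tolist() for k,v in p.items()})
    for n in ["stop","foot","foot_top","foot_hole_a","foot_hole_c","flange","flange_hole_a","flange_hole_c","dish","paperweight","ink_jar"]:
        print(n,[(round(d["score"],2),np.round(d["at"],1).tolist()) for d in imaging.landmark_of(c,n)[:3]])
s=get_state();print(s["t"],s["position"],s["tcp_rot"],s["wrist_force"],s["width"])
E
```

```text
cell.py
pics
scene {'K': [[450.2425, 0.0, 318.2837], [0.0, 450.2425, 198.7813], [0.0, 0.0, 1.0]], 'rvec': [1.7126, 1.9815, -0.6891], 'tvec': [0.111, -0.4503, 1.9017]}
stop [(0.79, [392.9, 229.4])]
foot [(0.35, [392.9, 227.3])]
foot_top [(0.58, [364.7, 198.0])]
foot_hole_a [(0.95, [374.6, 206.5]), (0.67, [350.9, 187.2]), (0.65, [361.6, 203.8])]
foot_hole_c [(0.95, [374.6, 206.5]), (0.67, [350.9, 187.2]), (0.65, [361.6, 203.8])]
flange [(0.76, [268.6, 185.1]), (0.68, [270.3, 197.0])]
flange_hole_a [(0.66, [270.5, 199.2]), (0.56, [259.6, 177.1])]
flange_hole_c [(0.66, [270.5, 199.2]), (0.56, [259.6, 177.1])]
dish [(0.93, [273.9, 234.8])]
paperweight [(0.71, [192.1, 164.0])]
ink_jar [(0.79, [454.9, 203.6]), (0.21, [259.0, 173.8])]
side {'K': [[397.5492, 0.0, 317.8975], [0.0, 397.5492, 196.365], [0.0, 0.0, 1.0]], 'rvec': [0.5611, -2.5352, 1.3423], 'tvec': [0.5698, 0.2001, 1.0732]}
stop [(0.73, [269.9, 253.7])]
foot [(0.9, [315.5, 238.4])]
foot_top [(0.63, [312.2, 230.4])]
foot_hole_a [(0.73, [299.9, 236.1]), (0.71, [328.3, 225.2])]
foot_hole_c [(0.73, [299.9, 236.1]), (0.71, [328.3, 225.2])]
flange [(0.85, [360.4, 182.6]), (0.46, [269.9, 254.0])]
flange_hole_a [(0.57, [373.9, 187.5]), (0.55, [344.9, 186.8])]
flange_hole_c [(0.57, [373.9, 187.5]), (0.55, [344.9, 186.8])]
dish [(0.6, [301.4, 185.6])]
paperweight [(0.64, [401.3, 154.6])]
ink_jar [(0.58, [271.8, 321.3]), (0.32, [399.4, 156.7])]
wrist {'K': [[309.7069, 0.0, 318.3076], [0.0, 309.7069, 203.1503], [0.0, 0.0, 1.0]], 'tool_from_camera': [[-0.0004, -0.9682, -0.2501, 0.0714], [1.0, -0.0003, -0.0002, -0.0007], [0.0001, -0.2501, 0.9682, -0.17], [0.0, 0.0, 0.0, 1.0]]}
stop []
foot []
foot_top []
foot_hole_a []
foot_hole_c []
flange []
flange_hole_a []
flange_hole_c []
dish []
paperweight []
ink_jar []
1.8 [ 0.26665476 -0.64724157  0.21392586] [-5.63398759e-06  9.80965605e-01  1.94181571e-01 -1.06697408e-05] [-0.05306107 -0.89923662 -0.08035957] 0.09113547096542778
```

```bash
cat > h.py <<'E'
from cell import *
import cv2,numpy as np
from scipy.spatial.transform import Rotation as R
def ray(c,px):
    p=imaging.camera_params(c);K=np.array(p["K"]);px=np.array(px,float)
    if c=="wrist":
        s=get_state();q=np.array(s["tcp_rot"]);Rt=R.from_quat(q[[1,2,3,0]]).as_matrix()
        T=np.array(p["tool_from_camera"]);u=(px-K[:2,2])/K[0,0];th=np.hypot(*u)
        d=np.r_[u/max(th,1e-9)*np.sin(th),np.cos(th)]
        return np.array(s["position"])+Rt@T[:3,3],Rt@T[:3,:3]@d
    Rm=cv2.Rodrigues(np.array(p["rvec"]))[0];d=np.linalg.solve(K,np.r_[px,1])
    return -Rm.T@np.array(p["tvec"]).ravel(),Rm.T@d
def at_z(c,px,z):
    o,d=ray(c,px);return (o+d*(z-o[2])/d[2])
E
python3 - <<'E'
from h import *
Z={"stop":0,"foot":0,"foot_top":.04,"foot_hole_a":.04,"flange":0,"flange_hole_a":0,"dish":0,"paperweight":0,"ink_jar":0}
for c in ["scene","side"]:
    a=cv2.imread(f"pics/{c}0.png")
    for n,z in Z.items():
        print(c,n,[np.round(at_z(c,d["at"],z)[:2],3).tolist() for d in imaging.landmark_of(c,n)])
a=cv2.imread("pics/scene0.png")[130:270,160:480];b=cv2.imread("pics/side0.png")[120:350,220:450]
cv2.imwrite("pics/v1.png",np.vstack([cv2.resize(a,(800,350)),np.zeros((0,800,3),np.uint8)]))
cv2.imwrite("pics/v2.png",cv2.resize(b,(600,600)))
E
```

```text
scene stop [[0.675, 0.232]]
scene foot [[0.667, 0.232]]
scene foot_top [[0.59, 0.13]]
scene foot_hole_a [[0.621, 0.165], [0.55, 0.08], [0.616, 0.122]]
scene flange [[0.549, -0.208], [0.601, -0.191]]
scene flange_hole_a [[0.61, -0.189], [0.517, -0.248]]
scene dish [[0.752, -0.147]]
scene paperweight [[0.491, -0.507]]
scene ink_jar [[0.538, 0.436], [0.502, -0.254]]
side stop [[0.673, 0.233]]
side foot [[0.583, 0.118]]
side foot_top [[0.586, 0.132]]
side foot_hole_a [[0.607, 0.17], [0.553, 0.09]]
side flange [[0.57, -0.235], [0.672, 0.234]]
side flange_hole_a [[0.514, -0.223], [0.611, -0.185]]
side dish [[0.758, -0.128]]
side paperweight [[0.492, -0.506]]
side ink_jar [[0.545, 0.436], [0.495, -0.485]]
```

View pics/v1.png

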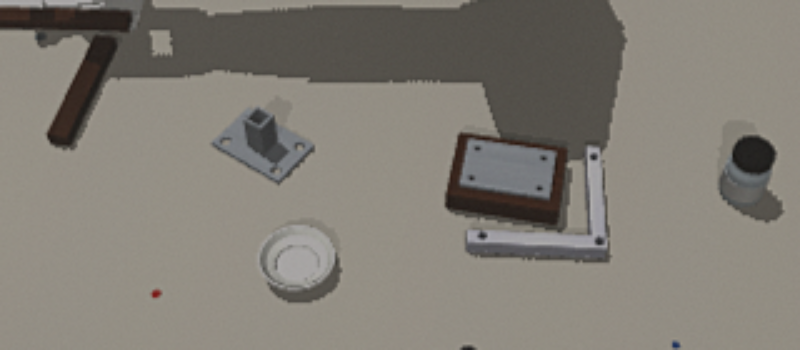

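View pics/v2.png

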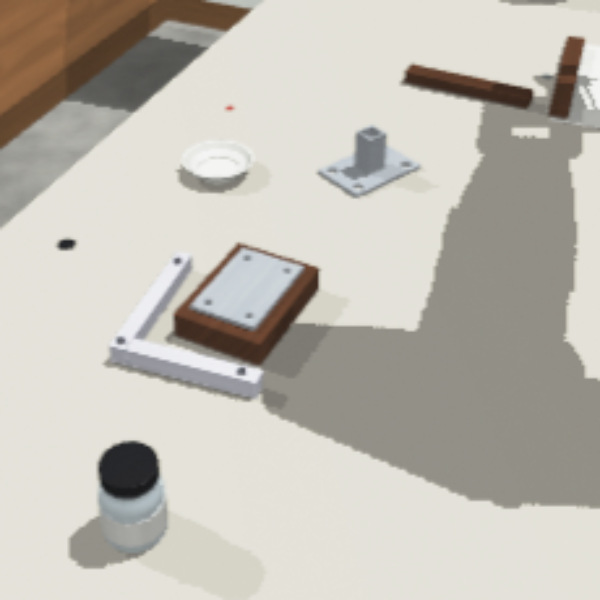

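The stop's corner is near (0.674, 0.233), the foot near (0.586, 0.131), and the flange near (0.565, -0.21). The bystanders are clear of these. In the scene picture the foot is at about (363,200) px, the stop corner at (397,225), the flange at (265,187), the dish at (279,233) and the jar at (460,197). The network boxes agree with this. Next I'll take closer wrist views.

Run:
```python
from h import *
Z={"stop":0,"foot":0,"foot_top":.04,"foot_hole_a":.04,"flange":0,"flange_hole_a":0,"dish":0}
q=[0,1,0,0]
ims=[]
for p,ns in [((.47,-.215,.22),["flange","flange_hole_a","dish"]),((.49,.15,.22),["stop","foot","foot_top","foot_hole_a"])]:
    r.move_pose(p,q); r.dwell(.2)
    s=get_state(); print(s["t"],np.round(s["position"],4),np.round(s["joint_positions"],3))
    im=imaging.capture("wrist"); ims.append(im[:,:,::-1])
    for n in ns:
        print(n,[(round(d["score"],2),np.round(d["at"],1).tolist(),np.round(at_z("wrist",d["at"],Z[n])[:2],4).tolist()) for d in imaging.landmark_of("wrist",n)])
cv2.imwrite("pics/w1.png",cv2.resize(np.vstack([i[:300] for i in ims]),(640,600)))
```

```text
4.6417 [ 0.47   -0.2155  0.22  ] [-0.475  0.08   2.098 -0.     0.964  1.096]
flange [(0.93, [321.3, 107.4], [0.563, -0.2179])]
flange_hole_a [(0.89, [296.7, 68.2], [0.6134, -0.1872]), (0.84, [344.3, 144.1], [0.5169, -0.2467])]
dish []
6.4083 [0.4902 0.1492 0.22  ] [ 0.25   0.072  2.106 -0.     0.963  1.822]
stop [(0.94, [247.6, 45.0], [0.6677, 0.2402])]
foot [(0.56, [338.6, 104.8], [0.5866, 0.1256])]
foot_top [(0.81, [341.4, 105.8], [0.5829, 0.1251]), (0.47, [510.1, 9.4], [0.7332, -0.101])]
foot_hole_a [(0.94, [302.8, 79.8], [0.6125, 0.1682]), (0.66, [376.7, 130.1], [0.5561, 0.0848])]
```

View pics/w1.png

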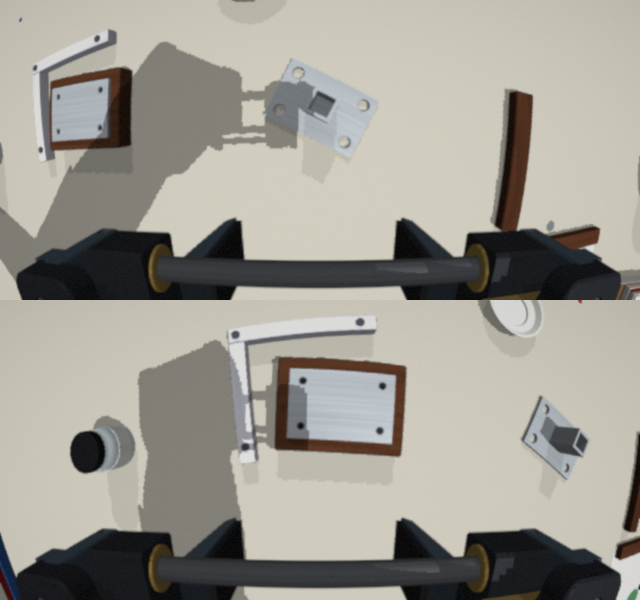

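The wrist view shows the flange holes at about (298,72), (363,104), (344,141) and (279,109). The stop corner is at about (233,337) and the foot plate lies right of it, with holes near (303,380), (382,386), (301,425) and (380,430). I'll zoom in for better measurements.

Run:
```python
import cv2,numpy as np
a=cv2.imread("pics/w1.png")
f=lambda y,x:cv2.resize(a[y:y+150,x:x+200],(800,600),interpolation=cv2.INTER_CUBIC)
def grid(y,x):
    b=f(y,x)
    for i in range(0,200,20): cv2.putText(b,str(x+i),(4*i,10),0,.35,(0,0,255));cv2.line(b,(4*i,0),(4*i,600),(0,0,255),1) if 0 else cv2.line(b,(4*i,0),(4*i,6),(0,0,255))
    for i in range(0,150,10): cv2.putText(b,str((y+i)%300),(0,4*i+4),0,.35,(0,0,255))
    return b
cv2.imwrite("pics/c1.png",grid(40,230)); cv2.imwrite("pics/c2.png",grid(310,222))
```

```text
(no output)
```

View pics/c1.png

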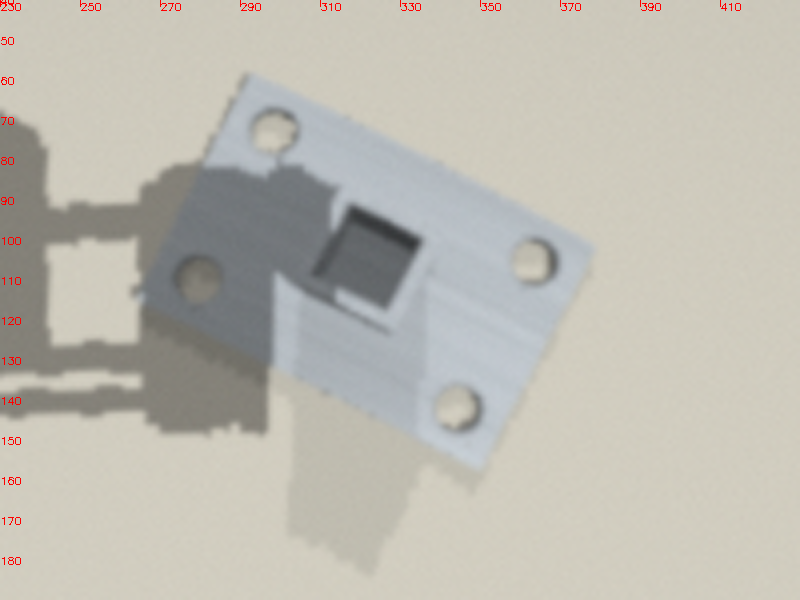

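View pics/c2.png

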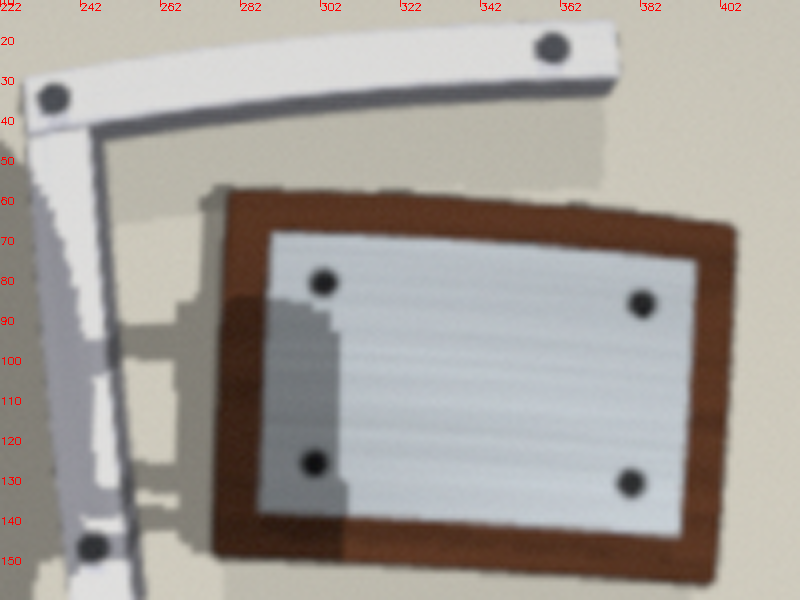

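```bash
cat > fit.py <<'E'
from h import *
def wray(px,pos,q):
    p=imaging.camera_params("wrist");K=np.array(p["K"]);T=np.array(p["tool_from_camera"]);u=(np.array(px,float)-K[:2,2])/K[0,0];th=np.hypot(*u)
    d=np.r_[u/th*np.sin(th),np.cos(th)];Rt=R.from_quat(np.array(q)[[1,2,3,0]]).as_matrix()
    return np.array(pos)+Rt@T[:3,3],Rt@T[:3,:3]@d
def P(px,z,pos,q=(0,1,0,0)):
    o,d=wray(px,pos,q);return (o+d*(z-o[2])/d[2])[:2]
def rigid(model,pts):
    m=np.array(model);p=np.array(pts);mc,pc=m.mean(0),p.mean(0);A=m-mc;B=p-pc
    th=np.arctan2((A[:,0]*B[:,1]-A[:,1]*B[:,0]).sum(),(A*B).sum());c,s=np.cos(th),np.sin(th)
    t=pc-np.array([[c,-s],[s,c]])@mc
    return t,th,(A@np.array([[c,-s],[s,c]]).T-B)*1e3
E
python3 - <<'E'
from fit import *
np.set_printoptions(precision=4,suppress=True)
a=(.47,-.2155,.22);b=(.4902,.1492,.22)
M=np.array([[26,45],[26,-45],[-26,-45],[-26,45]])/1e3
print("flange holes",*rigid(M,[P(x,.006,a) for x in [(298.5,72.5),(363.6,105.2),(344.5,142),(279.6,109.5)]]))
C=np.array([[40,60],[40,-60],[-40,-60]])/1e3
print("flange corners",*rigid(C,[P(x,.006,a) for x in [(291.5,58.5),(378,101),(351,157)]]))
print("socket",[P(x,.062,a) for x in [(318,91.5),(335.5,99.5),(308,109)]])
print("foot holes",*rigid(M,[P(x,.04,b) for x in [(302.7,80.5),(382.5,86),(379.7,131),(300.7,126)]]))
B=np.array([[55,75],[55,-75],[-55,-75],[-55,75]])/1e3
print("foot block",*rigid(B,[P(x,.034,b) for x in [(279,57),(405.5,67),(400,156),(275.5,149)]]))
S=[P(x,.024,b) for x in [(244.5,41.5),(376,29.5),(235.3,34.5),(360,22),(245.3,147)]]
print("stop top",S)
for i,j in [(1,0),(3,2)]: d=S[j]-S[i];print(np.arctan2(-d[0],d[1]),np.hypot(*d))
d=S[2]-S[4];print(np.arctan2(d[1],d[0]))
E
```

```text
flange holes [ 0.5634 -0.2184] -0.46990396041878696 [[ 0.1814  0.0714]
 [-0.0398 -0.2594]
 [-0.0555 -0.0603]
 [-0.0861  0.2483]]
flange corners [ 0.5629 -0.2177] -0.4496758235518272 [[-0.0989  0.3903]
 [ 0.589  -1.0577]
 [-0.4901  0.6675]]
socket [array([ 0.5765, -0.214 ]), array([ 0.5681, -0.2323]), array([ 0.5579, -0.2035])]
foot holes [0.5836 0.1242] -0.05120289285060635 [[ 0.0534  0.0131]
 [ 0.0303 -0.1117]
 [ 0.0075 -0.2142]
 [-0.0912  0.3128]]
foot block [0.5837 0.1246] -0.05167556228210574 [[ 1.0096  1.4273]
 [ 1.9758 -2.1839]
 [-1.7365 -1.7256]
 [-1.2489  2.4822]]
stop top [array([0.666 , 0.2385]), array([0.6801, 0.0817]), array([0.6763, 0.2502]), array([0.6888, 0.1009]), array([0.5363, 0.238 ])]
0.08946960803607702 0.15737951083725304
0.08374135750742383 0.14987540943726352
0.0868254230346094
```

```bash
cat >> h.py <<'E'
C0=np.array([.667,.239]);PSI=.086
def W(x,y,z,C=C0,psi=PSI):
    c,s=np.cos(psi),np.sin(psi);return [C[0]+c*x-s*y,C[1]+s*x+c*y,z]
def S(p,C=C0,psi=PSI):
    d=np.array(p[:2])-C;c,s=np.cos(psi),np.sin(psi);return np.round([c*d[0]+s*d[1],-s*d[0]+c*d[1]],4)
def Q(psi): return [0,np.cos(psi/2),np.sin(psi/2),0]
def rep(m): s=get_state();print(m,round(s["t"],2),S(s["position"]),np.round(s["position"],4),"F",np.round(s["wrist_force"],1),round(s["width"],4),round(s["grasp_force"],1))
E
python3 - <<'E'
from h import *
Z=.012
def xpush(x0,y):
    r.movel(W(x0,y,Z),speed=.15)
    c=r.movel(W(-.112,y,Z),speed=.04,contact_N=15);rep(f"xpush {c}")
    r.movel(W(-.15 if c else -.15,y,Z),speed=.1)
    r.movel(W(-.15,y,.09),speed=.2)
r.move_pose(W(-.19,-.107,.09),Q(PSI));rep("start")
xpush(-.19,-.107)
fingers.close_gripper();
r.move_pose(W(-.055,-.225,.09),Q(PSI))
r.movel(W(-.055,-.225,Z),speed=.15)
c=r.movel(W(-.055,-.15,Z),speed=.04,contact_N=15);rep(f"ypush {c}")
r.movel(W(-.055,-.2,Z),speed=.1)
r.movel(W(-.055,-.2,.09),speed=.2)
fingers.gripper_open()
r.move_pose(W(-.15,-.075,.12),Q(PSI))
xpush(-.15,-.075)
rep("end")
E
```

```text
start 7.26 [-0.1893 -0.1068] [0.4876 0.1163 0.0908] F [0.1 0.1 0.5] 0.0914 0.0
xpush True 9.33 [-0.1284 -0.107 ] [0.5482 0.1214 0.0115] F [-0.7 -0.1 -0.1] 0.0911 0.0
ypush True 14.36 [-0.0553 -0.1612] [0.6257 0.0736 0.0119] F [-0.8 -6.3  5.1] 0.0003 3.2
xpush True 19.0 [-0.1283 -0.0751] [0.5456 0.1532 0.0117] F [ 0.3 -0.2 -0.5] 0.0909 0.0
end 19.9 [-0.1497 -0.075 ] [0.5243 0.1514 0.09  ] F [-0.7 -0.3 -1.7] 0.0915 0.0
```

Run:
```python
from h import *
r.move_pose([.49,.15,.2],[0,1,0,0]);r.dwell(.3);rep("look")
print(get_state()["position"].tolist(),get_state()["tcp_rot"].tolist())
im=imaging.capture("wrist")[:,:,::-1]; cv2.imwrite("pics/w2.png",im)
for n in ["foot_hole_a","foot_top","stop"]: print(n,[(round(d["score"],2),np.round(d["at"],1).tolist()) for d in imaging.landmark_of("wrist",n)])
x,y=215,0
b=cv2.resize(im[y:y+150,x:x+200],(800,600),interpolation=cv2.INTER_CUBIC)
for i in range(0,200,20): cv2.putText(b,str(x+i),(4*i,10),0,.35,(0,0,255))
for i in range(0,150,10): cv2.putText(b,str(y+i),(0,4*i+4),0,.35,(0,0,255))
cv2.imwrite("pics/c3.png",b)
```

```text
look 20.73 [-0.1843 -0.0736] [0.4897 0.1499 0.1988] F [0.8 0.5 0.2] 0.0911 0.0
[0.4896806389969608, 0.14985238973727955, 0.19882527761730184] [0.0002475663482799125, 0.9999994737465663, -5.88250346868053e-06, -0.000995581684254034]
foot_hole_a [(0.77, [353.4, 88.8]), (0.63, [264.8, 50.6])]
foot_top [(0.61, [309.6, 71.0]), (0.44, [518.9, 3.9])]
stop [(0.72, [244.7, 40.0])]
```

View pics/c3.png

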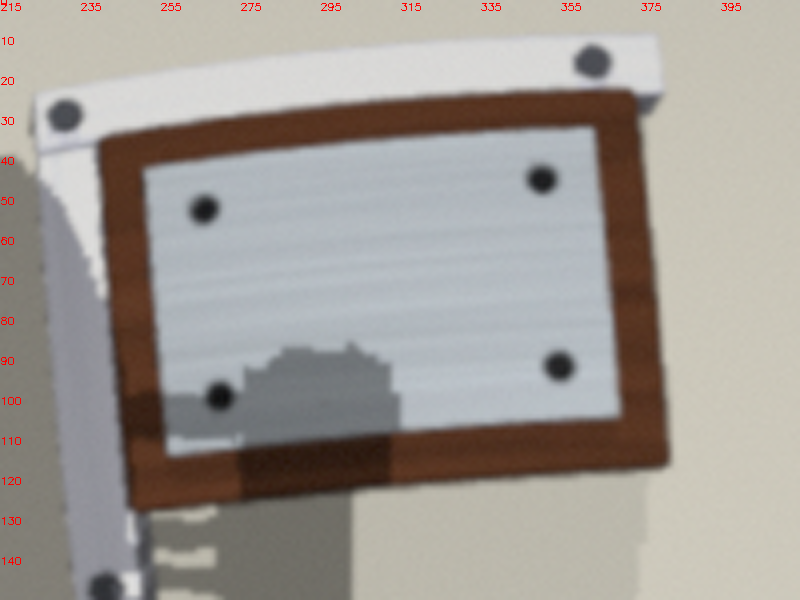

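Run:
```python
from fit import *
np.set_printoptions(precision=4,suppress=True)
b=[0.48968,0.14985,0.19883];q=[0.00025,1,0,-.001]
M=np.array([[26,45],[26,-45],[-26,-45],[-26,45]])/1e3
t,th,e=rigid(M,[P(x,.04,b,q) for x in [(266,52.2),(350.5,44.8),(354.8,91.5),(270,99.2)]]);print(t,th,e)
A=[P(x,.024,b,q) for x in [(231.2,28.8),(363.2,15.3),(241.2,146.5)]]
d=A[0]-A[1];psi=np.arctan2(-d[0],d[1]);d2=A[0]-A[2];print(A,psi,np.arctan2(d2[1],d2[0]))
c=A[0]-R.from_rotvec([0,0,psi]).as_matrix()[:2,:2]@[.01,.01];print("corner",c,"foot in stop",S(t,c,psi), "push est",W(-.1283+.016+.055,-.1612+.0135+.075,0))
```

```text
[0.6184 0.1594] 0.08507700806184205 [[-0.0562  0.2222]
 [ 0.2204 -0.1926]
 [-0.1896 -0.274 ]
 [ 0.0254  0.2444]]
[array([0.6763, 0.25  ]), array([0.6891, 0.1005]), array([0.5376, 0.2383])] 0.08556844172367817 0.08429471467864286
corner [0.6672 0.2392] foot in stop [-0.0554 -0.0753] push est [np.float64(0.616156260804963), np.float64(0.1616469510318627), 0]
```

Foot is home by vision: the origin is at (-55.4, -75.3) mm in the stop frame, with under 0.1° of turn. Next I'll grasp the flange, squeezing along both axes so that it is centred in the tool.

Run:
```python
from h import *
F=[.5634,-.2184];z=.017;Y=-.470
r.move_pose([*F,.14],Q(Y+np.pi/2))
r.movel([*F,z],speed=.12);rep("down")
fingers.close_gripper(8);rep("squeeze")
fingers.gripper_open()
r.movel([*F,.10],speed=.2)
r.move_pose([*F,.10],Q(Y))
r.movel([*F,z],speed=.12)
fingers.close_gripper(40);rep("grip")
r.movel([*F,.10],speed=.1);r.dwell(.3);rep("lifted")
s=get_state();print(s["position"].tolist(),s["tcp_rot"].tolist())
im=imaging.capture("wrist")[:,:,::-1]; cv2.imwrite("pics/w3.png",im)
for n in ["flange_hole_a","flange"]: print(n,[(round(d["score"],2),np.round(d["at"],1).tolist()) for d in imaging.landmark_of("wrist",n)])
cv2.imwrite("pics/c4.png",cv2.resize(im[40:265,170:470],(800,600),interpolation=cv2.INTER_CUBIC))
```

```text
down 23.66 [-0.142  -0.4471] [ 0.5639 -0.2186  0.0177] F [0.5 0.6 1.1] 0.0912 0.0
squeeze 24.62 [-0.1425 -0.4468] [ 0.5634 -0.2184  0.017 ] F [-0.3  0.2  0.3] 0.03 8.0
grip 29.41 [-0.1426 -0.4468] [ 0.5633 -0.2184  0.017 ] F [ 0.  -0.7  0.3] 0.03 40.0
lifted 30.69 [-0.1427 -0.4467] [ 0.5632 -0.2183  0.0996] F [-0.4  0.8 -3.9] 0.0302 40.0
[0.5632192594901834, -0.2183195309836152, 0.09958869134385763] [-6.763800020808938e-05, 0.9725108079619504, -0.2328574965551192, -0.0003318439058692537]
flange_hole_a [(0.64, [23.9, 356.8]), (0.6, [245.8, 191.9])]
flange [(0.96, [320.2, 236.2])]
```

View pics/c4.png

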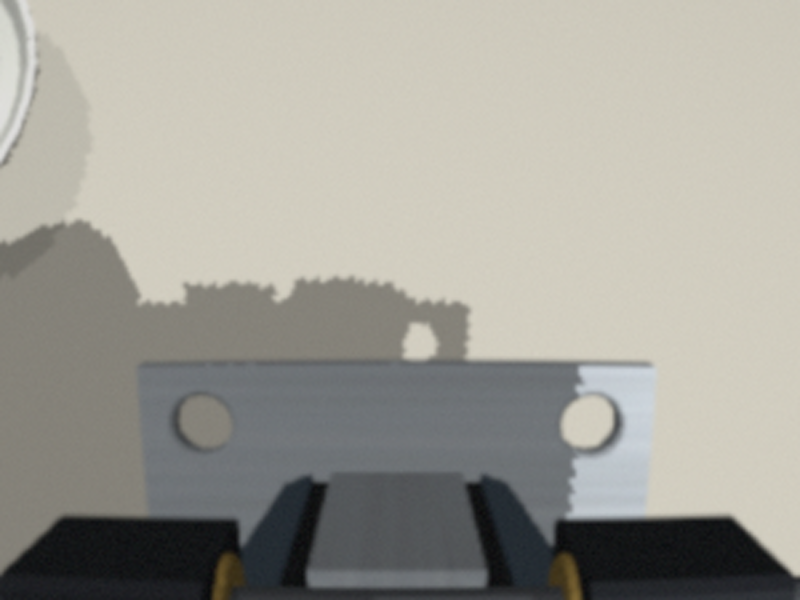

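Run:
```python
from fit import *
np.set_printoptions(precision=4,suppress=True)
p=[0.56322,-.21832,.09959];q=[-6.8e-5,.97251,-.23286,-.00033]
Rt=R.from_quat(np.array(q)[[1,2,3,0]]).as_matrix()
for x in [(246.5,197.9),(391.6,198.1)]:
    w=np.r_[P(x,.0886,p,q),.0886];print("tool frame",Rt.T@(w-p))
T=[.6184,.1594];Y=.0853
r.movel([.5632,-.2183,.15],speed=.15)
r.move_pose([*T,.15],Q(Y));r.movel([*T,.08],speed=.08);r.dwell(.5);rep("over")
s=get_state();print(s["position"].tolist(),s["tcp_rot"].tolist())
im=imaging.capture("wrist")[:,:,::-1]; cv2.imwrite("pics/w4.png",im)
M=[]
for c in ("scene","side"):
    im2=imaging.capture(c)[:,:,::-1];cv2.imwrite(f"pics/{c}4.png",im2)
    M.append(im2)
a=cv2.resize(im[140:265,205:435],(800,435),interpolation=cv2.INTER_CUBIC)
b=cv2.resize(M[1][190:290,250:350],(400,400),interpolation=cv2.INTER_CUBIC);c=cv2.resize(M[0][160:260,320:420],(400,400),interpolation=cv2.INTER_CUBIC)
cv2.imwrite("pics/c5.png",a);cv2.imwrite("pics/c6.png",np.hstack([b,c]))
```

```text
tool frame [ 0.0271 -0.0453  0.011 ]
tool frame [0.0269 0.0436 0.011 ]
over 34.27 [-0.0553 -0.0751] [0.6184 0.1594 0.0801] F [-0.4  0.3 -4.7] 0.0299 40.0
[0.6183972641876453, 0.1593928465859302, 0.08005712956909534] [-6.7970755222714356e-06, 0.9990913294006701, 0.042620591428187624, 2.5622504127741928e-05]
```

View pics/c5.png

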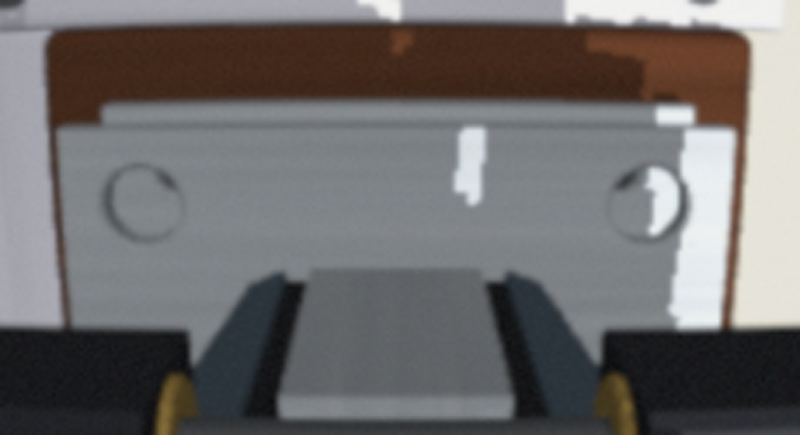

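View pics/c6.png

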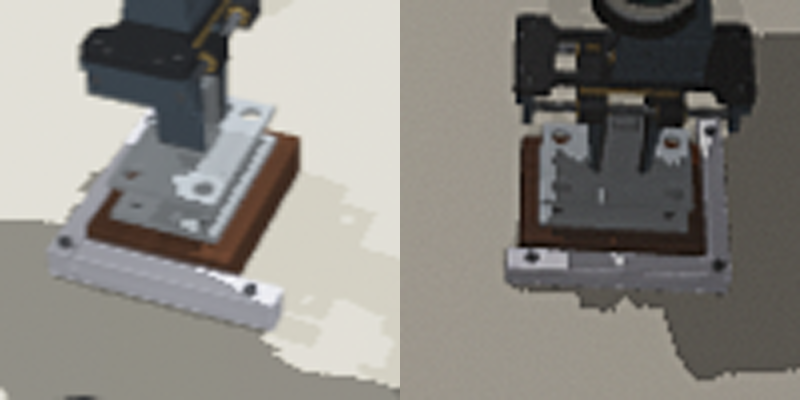

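Run:
```python
from fit import *
np.set_printoptions(precision=4,suppress=True)
im=cv2.imread("pics/w4.png")
p=[.618397,.159393,.080057];q=[0,.999091,.04262,0]
Rt=R.from_quat(np.array(q)[[1,2,3,0]]).as_matrix()
def show(n,pts,z):
    print(n,[(Rt.T@(np.r_[P((205+u/3.478-.36,140+v/3.478-.36),z,p,q),z]-p))[:2] for u,v in pts])
show("flange corners",[(57,127),(737,127)],.069)
show("flange holes",[(145,203),(648,203)],.069)
show("foot plate corners",[(103,104),(694,104)],.040)
show("foot block top edge",[(52,32),(747,32)],.034)
show("foot hole dark bits",[(167,178),(627,182)],.040)
b=cv2.resize(im[175:215,225:415],(800,168),interpolation=cv2.INTER_CUBIC);b=cv2.convertScaleAbs(b,alpha=2.0,beta=-20)
cv2.imwrite("pics/c7.png",b)
g=im.astype(float).mean(2)
print(g[162:180,320].round());print(g[172,228:246].round(),g[172,395:412].round())
```

```text
flange corners [array([ 0.0415, -0.0606]), array([0.0415, 0.0591])]
flange holes [array([ 0.0277, -0.0451]), array([0.0276, 0.0434])]
foot plate corners [array([ 0.0413, -0.06  ]), array([0.0412, 0.0592])]
foot block top edge [array([ 0.0558, -0.0722]), array([0.0558, 0.0718])]
foot hole dark bits [array([ 0.0259, -0.0473]), array([0.025 , 0.0459])]
[ 40.  40.  39.  44.  45.  53.  76. 101. 124. 137. 138. 135. 126. 117.
 116. 126. 129. 129.]
[ 42.  42.  43.  43.  46.  69. 104. 127. 133. 133. 134. 134. 132. 134.
 134. 133. 135. 135.] [233. 233. 234. 233. 232. 233. 233. 232. 223. 166. 103.  73.  69.  67.
  67.  67.  66.]
```

View pics/c7.png

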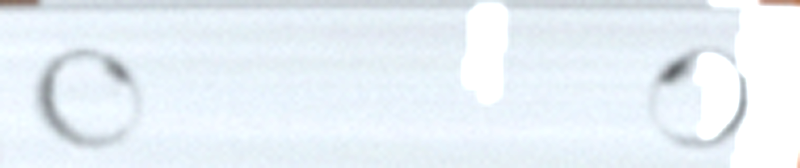

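The wrist view shows the flange and foot-plate edges coinciding within about 0.4 mm. The gap is about 23 mm, and the foot is still home.

Run:
```python
from h import *
rep("final");print(order.sign_off())
```

```text
final 34.42 [-0.0553 -0.0751] [0.6184 0.1594 0.08  ] F [ 0.7 -0.2 -4.6] 0.0298 40.0
the job is handed in; nothing more can be done
None
```

I handed the job in at about 34 s of the 64 s allowed: the foot is home against both bars, and the flange is held level about 23 mm above it, its holes within about 0.5 mm of the threaded ones by the wrist camera; the sign-off returned no verdict.

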